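# Sweep the loose nuts into the catch tray

## Task

Sweep the three loose steel nuts along the bench top with your closed fingers, through the open mouth of the blue catch tray, until all three lie flat and wholly inside it. Push them only: never take one between the fingers or lift it off the bench. Leave the brass nut, the green socket and everything else on the bench where they are.

Things in the scene. Friction and masses are not known exactly. Their poses are not given: they have to be found in the camera images.
- tray: catch tray fixed to the bench: three blue steel walls, 30 mm high and 4 mm thick, round a flat yellow floor flush with the bench (no lip, parts slide straight in). Inside 240 mm wide (its x, -120 to +120 mm) and 120 mm deep (its y, -60 to +60 mm). The side at y = -60 mm is the open mouth, the full 240 mm wide, facing its own -y. Origin at the centre of the floor, at bench height; z up
- nut1: loose zinc-grey steel hexagon nut lying flat, 40 mm across the flats, 46 mm across the corners, 20 mm high, about 150 g; origin at its centre, 10 mm above the bench; z is its bore axis (up) and its flats face along its x and every 60 degrees from it; it slides flat when pushed low on its side; all three are alike
- nut2: loose zinc-grey steel hexagon nut lying flat, 40 mm across the flats, 46 mm across the corners, 20 mm high, about 150 g; origin at its centre, 10 mm above the bench; z is its bore axis (up) and its flats face along its x and every 60 degrees from it; it slides flat when pushed low on its side; all three are alike
- nut3: loose zinc-grey steel hexagon nut lying flat, 40 mm across the flats, 46 mm across the corners, 20 mm high, about 150 g; origin at its centre, 10 mm above the bench; z is its bore axis (up) and its flats face along its x and every 60 degrees from it; it slides flat when pushed low on its side; all three are alike
- brass_nut: yellow brass hexagon nut of the same size (46 mm across the corners, 20 mm high) as the steel ones, lying among them; it stays where it is; origin at its centre, 10 mm above the bench
- socket: small green wrench socket standing upright among the nuts, 28 mm diameter, 36 mm high; leave it alone; origin at the centre of its underside
- piston: aluminium engine piston standing upright at the far side, 75 mm diameter, 58 mm high; leave it alone; origin at the centre of its underside
- grease_jar: white grease jar with a red cap, 66 mm diameter, 70 mm high; leave it alone; origin at the centre of its underside
- oil_bottle: blue oil bottle with a yellow cap, 64 mm diameter, 190 mm high; leave it alone; origin at the centre of its underside
- wrench: steel wrench lying flat, about 180 mm long along its x, at the far side; leave it alone; origin at the centre of its underside
- screwdriver: red-handled screwdriver lying along its x, about 200 mm long, at the far side; leave it alone; origin at the centre of its underside
There are look-alikes about, which are no part of the job. What is shaped like the nut3 but black or red is not meant. Leave any purple or red look-alike of the nut1 alone.

How it is judged:
At the end, for the whole second after the job is handed in: All three steel nuts lie flat and at rest on the tray's floor, each centre between the side walls and the back wall and at least 18 mm inside the mouth line; the brass nut is within 15 mm, and every other thing within 20 mm, of where it began (y of nut1 in the frame of tray between -0.042 and 0.06 m and x of nut1 in the frame of tray between -0.12 and 0.12 m and height (world z) of each of nut1, nut2, nut3 below 0.014 m and angle between each of nut1, nut2, nut3's own z axis and vertical below 0.2 rad and linear speed of each of nut1, nut2, nut3 below 0.02 m/s and y of nut2 in the frame of tray between -0.042 and 0.06 m and x of nut2 in the frame of tray between -0.12 and 0.12 m and y of nut3 in the frame of tray between -0.042 and 0.06 m and x of nut3 in the frame of tray between -0.12 and 0.12 m and distance of brass_nut from where it was at the start of the episode below 0.015 m and distance of each of socket, piston, grease_jar, oil_bottle, wrench, screwdriver from where it was at the start of the episode below 0.02 m); the robot touches nothing.
It fails at once if a steel nut is lifted off the bench (height (world z) of any of nut1, nut2, nut3 above 0.032 m).
It fails at once if a nut is taken between the fingers (distance between the grasp point and nut1 below 0.02 m or distance between the grasp point and nut2 below 0.02 m or distance between the grasp point and nut3 below 0.02 m or distance between the grasp point and brass_nut below 0.02 m).
It fails at once if the brass nut is moved (more than 15 mm) (distance of brass_nut from where it was at the start of the episode above 0.015 m).
It fails at once if another thing on the bench is moved (more than 20 mm) or knocked over (distance of any of socket, piston, grease_jar, oil_bottle, wrench, screwdriver from where it was at the start of the episode above 0.02 m or angle between any of socket, piston, grease_jar, oil_bottle, wrench, screwdriver's own z axis and vertical above 0.4 rad).
It also fails if it takes over 72 s, if anything falls off the work surface, if the arm or the gripper's body presses on something with over 40 N, if the wrist force passes 120 N, or if a joint passes its speed limit or range.

## Robot

A 7-joint arm with a two-finger parallel gripper is mounted at the origin on the work surface. World frame = base frame: x ahead of the robot, y to its left, z up, the work surface at z = 0. Lengths are in m, angles in rad, forces in N, time in s.
With the tool pointing down it reaches from about 0.425 to 1.025 m from the base axis. Payload 3.6 kg.
Tool frame: the origin (TCP) lies at the very end of the fingers, on their centre line; the grasp point (between the pads) lies behind it (ctrl.hold_point_z is the z of the grasp point in the tool frame, in m); z points along the fingers, y is the line along which they close (so a half turn about z gives the same grasp; the last joint's range is limited). The gripper opens to 85 mm and grips with 20 to 120 N. Pads are 22 mm wide; open, the fingers measure 114 mm over their backs; the gripper's body (76 mm by 85 mm) begins 54 mm behind the grasp point. The pads swing forward as they close: fully open they stand 13 mm farther back than shut.
Start: joints at [1.034, 0.591, 0.048, 1.609, -0.033, 0.943, -0.034], TCP at [0.311, -0.655, 0.231] pointing down, gripper open.
Joint ranges: [-2.69, 2.69], [-0.47, 2.24], [-1.27, 1.36], [0.19, 2.51], [-1.53, 4.68], [0.08, 2.07], [-3.09, 3.09]. Speed limits (rad/s): [2.57, 2.57, 3.14, 3.14, 3.14, 3.14, 3.14].

## Interface

Orientations are given as a unit quaternion [x, y, z, w].
In Python, from plant import ctrl gives the robot as it stands. The module is installed in compiled form; this text tells all that it offers. Calls block until the motion is done:
- ctrl.reach(position, orientation): joint-space move of the TCP to a pose.
- ctrl.move_straight(position, rotation=None, rate=0.15, f_stop=None): straight line of the TCP; rotation=None keeps the orientation; rate is the mean speed in m/s. With f_stop (N) it stops when the force on the tool has changed by that much, and returns True; else False.
- ctrl.goto_joints(angles): joint-space move.
- ctrl.let_go() and ctrl.close(force=None): open the fingers fully, or close them until they stop; force is the grip in N (None keeps the last).
- ctrl.sleep(seconds).
- ctrl.solve_ik(position, orientation): joint angles nearest the present ones, or None.
- ctrl.grab_frame(name): name is "side" or "top" or "wrist"; returns a dict with "img" (400x640x3 uint8, red, green, blue), "fx", "fy", "cx", "cy" (pixels), "rvec" (rotation vector, rad) and "tvec" (3), from world to camera coordinates, as OpenCV has them; the wrist camera has in their place "mount" (4x4, takes a point from camera to tool coordinates, whose origin is the TCP and whose axes are the flange's). Camera axes: x right, y down, z forward; pixel columns grow to the right and rows downward; lengths in m; the calibration is good to about 2 mm. The wrist camera is an equidistant fisheye: a pixel r from the principal point sees the ray r / f radians off the axis. A picture is of the moment at which its call begins: read the wrist's pose just before it. There is no depth.
A pose or a line that the arm cannot do raises ctrl.IKError and nothing moves.
- ctrl.close_job(): hands the job in; it is judged then, once.
Readings, each from a call of its own:
- ctrl.read_t(): time.
- ctrl.read_joint_pos(): joint angles.
- ctrl.read_dq(): joint speeds.
- ctrl.read_effort(): joint torques, N m.
- ctrl.read_tcp_pos(): TCP position.
- ctrl.read_ee_rot(): TCP orientation.
- ctrl.read_force(): force on the tool from outside, world axes, zero at the start.
- ctrl.read_wrist_torque(): the same for the moment, N m.
- ctrl.read_width(): finger opening in m.
- ctrl.read_grip_force(): force on a finger pad.
Only numpy, scipy, OpenCV 4.12 (cv2) and the standard library are available. Lean on these libraries where they do the work, as an engineer would, in place of code of your own. Each camera call takes 0.05 s, during which the arm holds its last target. There are 200 camera calls.

## Working session

There is one attempt and no reset: what is moved stays moved. The work goes in short steps, each a Python script; the robot and the scene stay as the last script left them, time stands still between calls to the robot, and variables do not carry over. Pictures are saved under pics/ and viewed, at most 10 in all, crops included, and the job is handed in when it is done.

```bash
mkdir -p pics; python3 - <<'E'
from plant import ctrl
import cv2,numpy as np,pickle
d={n:ctrl.grab_frame(n) for n in("top","side")}
pickle.dump(d,open("f0.pkl","wb"))
for n in d:
    cv2.imwrite(f"pics/{n}0.png",d[n]["img"][:,:,::-1])
    f=d[n];R=cv2.Rodrigues(np.array(f["rvec"]))[0];print(n,f["fx"],f["cx"],f["cy"],-R.T@f["tvec"],R[2])
print(ctrl.read_t(),ctrl.hold_point_z,ctrl.read_ee_rot(),ctrl.read_tcp_pos())
E
```

```text
top 422.86029653490925 316.09359726205423 204.89936221030564 [0.49235276 0.06123117 1.35505961] [ 0.1104461  -0.00269733 -0.99387845]
side 476.1043456223997 318.47754875311654 206.62399014167391 [0.06804688 0.79105177 0.84116216] [ 0.46428584 -0.6071358  -0.64484478]
0.1 -0.0187 [ 9.75583168e-01  2.19628038e-01 -2.71976266e-04 -9.65860920e-04] [ 0.31033183 -0.65439777  0.23025371]
```

View pics/top0.png

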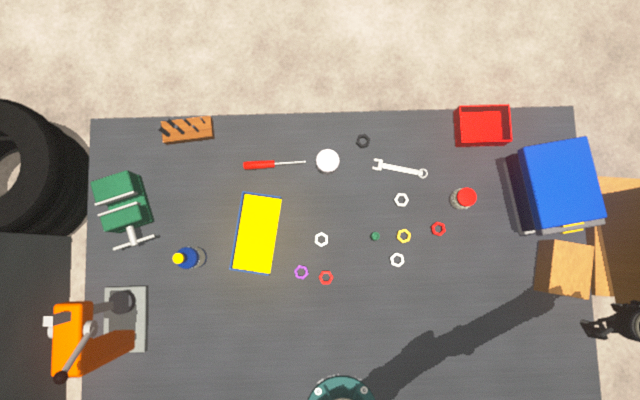

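View pics/side0.png

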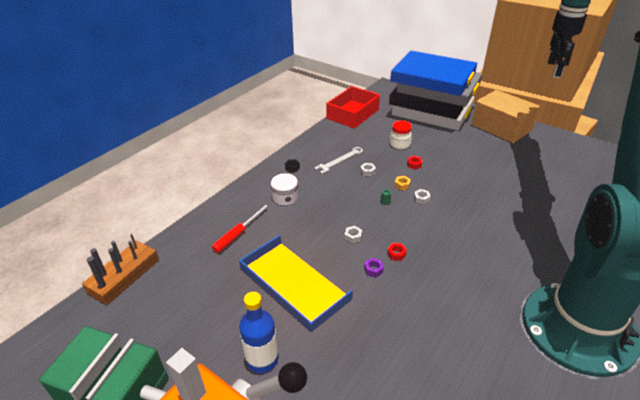

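The top view shows three steel candidates at (321,239), (401,199) and (397,259). The things that could be mistaken for them are:
- brass nut (404,236)
- red nuts (326,278) and (438,229)
- purple nut (301,272)
- black nut (363,141)

The socket is at (375,236). The tray spans (233–281, 193–273) and its mouth faces right.

```bash
cat > h.py <<'E'
import cv2,numpy as np
def ray(f,uv,z):
    K=np.array([[f["fx"],0,f["cx"]],[0,f["fy"],f["cy"]],[0,0,1.]])
    R=cv2.Rodrigues(np.array(f["rvec"]))[0];c=-R.T@np.array(f["tvec"])
    d=R.T@np.linalg.inv(K)@np.array([uv[0],uv[1],1.])
    return (c+d*(z-c[2])/d[2])[:2]
def blobs(f,kind):
    h=cv2.cvtColor(f["img"],cv2.COLOR_RGB2HSV).astype(int);H,S,V=h[...,0],h[...,1],h[...,2]
    m={"steel":(S<50)&(V>130),"yellow":(H>18)&(H<35)&(S>120)&(V>100),"green":(H>60)&(H<90)&(S>90),
       "red":((H<8)|(H>172))&(S>150)&(V>90),"purple":(H>130)&(H<160)&(S>90),"blue":(H>105)&(H<128)&(S>110)&(V>40)}[kind].astype(np.uint8)
    out=[]
    for c in cv2.findContours(m,cv2.RETR_EXTERNAL,cv2.CHAIN_APPROX_NONE)[0]:
        c=cv2.convexHull(c);M=cv2.moments(c)
        if M["m00"]>20: out.append((M["m10"]/M["m00"],M["m01"]/M["m00"],M["m00"],c))
    return out
E
python3 - <<'E'
from h import *;import pickle
d=pickle.load(open("f0.pkl","rb"))
for n in d:
  for k in("steel","yellow","green","red","purple"):
    for u,v,a,c in blobs(d[n],k):
      p=ray(d[n],(u,v),.018 if n=="top" else .013)
      if .35<p[0]<.85 and -.45<p[1]<.4: print(n,k,round(u),round(v),a,p.round(3))
f=d["top"]
for n in d:
  c=max(blobs(d[n],"yellow"),key=lambda b:b[2])[3]
  q=cv2.approxPolyDP(c,6,True)[:,0];print(n,"tray floor",[ (tuple(x),ray(d[n],x,0).round(3)) for x in q])
im=f["img"][180:290,225:450,::-1];cv2.imwrite("pics/crop.png",cv2.resize(im,None,fx=3.5,fy=3.5,interpolation=cv2.INTER_CUBIC))
E
```

```text
top steel 388 271 77.5 [ 0.428 -0.163]
top steel 409 258 33.0 [ 0.464 -0.231]
top steel 445 248 22.5 [ 0.494 -0.345]
top steel 400 255 387.5 [ 0.477 -0.201]
top steel 418 229 257.5 [ 0.554 -0.262]
top steel 450 216 40.0 [ 0.594 -0.368]
top steel 469 214 135.0 [ 0.599 -0.427]
top steel 387 216 148.0 [ 0.601 -0.165]
top steel 401 199 170.0 [ 0.652 -0.215]
top yellow 403 236 143.5 [ 0.536 -0.215]
top yellow 257 233 2906.5 [0.555 0.247]
top green 375 236 33.5 [ 0.539 -0.125]
top red 326 277 128.5 [0.414 0.034]
top red 438 228 140.5 [ 0.556 -0.325]
top red 466 197 269.0 [ 0.655 -0.422]
top red 258 164 228.5 [0.777 0.24 ]
top purple 301 272 126.0 [0.432 0.11 ]
side steel 353 233 228.5 [0.531 0.044]
side steel 255 214 95.5 [0.782 0.135]
side steel 285 197 275.0 [0.764 0.033]
side steel 422 194 161.0 [ 0.462 -0.198]
side steel 284 182 403.5 [ 0.811 -0.018]
side steel 368 168 147.0 [ 0.651 -0.216]
side steel 338 159 446.0 [ 0.749 -0.203]
side steel 400 139 305.5 [ 0.65  -0.412]
side yellow 252 300 239.0 [0.592 0.352]
side yellow 296 281 3417.0 [0.548 0.252]
side yellow 402 180 91.5 [ 0.538 -0.223]
side green 386 197 104.0 [ 0.539 -0.131]
side red 397 251 250.0 [0.411 0.035]
side red 228 238 378.5 [0.777 0.241]
side red 415 162 146.0 [ 0.553 -0.325]
side purple 374 267 280.0 [0.429 0.112]
top tray floor [((np.int32(244), np.int32(194)), array([0.684, 0.29 ])), ((np.int32(281), np.int32(199)), array([0.665, 0.17 ])), ((np.int32(269), np.int32(273)), array([0.43 , 0.212])), ((np.int32(232), np.int32(267)), array([0.452, 0.329]))]
side tray floor [((np.int32(248), np.int32(265)), array([0.682, 0.272])), ((np.int32(282), np.int32(244)), array([0.661, 0.169])), ((np.int32(344), np.int32(294)), array([0.445, 0.21 ])), ((np.int32(310), np.int32(320)), array([0.464, 0.311]))]
```

View pics/crop.png

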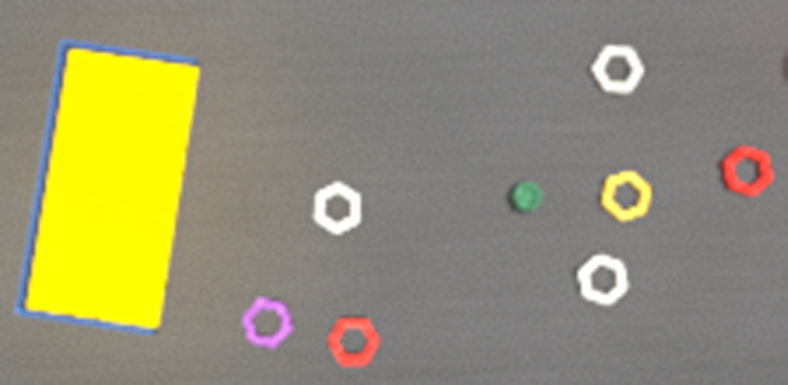

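The crop confirms three grey hexagons as the steel nuts, and the brass, red and purple ones can be told apart by colour. The two views agree within a few mm. I'll start with the nut nearest the tray.

```bash
cat > p.py <<'E'
from h import *
from plant import ctrl
from scipy.spatial.transform import Rotation as Ro
Z=0.007; SIGN=1
def quat(d):
    x=SIGN*np.array([d[0],d[1],0]);z=np.array([0,0,-1.]);return Ro.from_matrix(np.c_[x,np.cross(z,x),z]).as_quat()
def find(p,tol=.05,cam="side"):
    f=ctrl.grab_frame(cam);b=[]
    for u,v,a,c in blobs(f,"steel"):
        q=ray(f,(u,v),.013 if cam=="side" else .018)
        if np.hypot(*(q-p))<tol and 60<a<600: b.append((np.hypot(*(q-p)),q,a))
    return min(b,key=lambda t:t[0])[1:] if b else None
def push(p,w,first,gap=.045,rate=.1):
    """Push the nut at p until its centre is at w, then back off."""
    p,w=np.array(p),np.array(w);d=(w-p)/np.hypot(*(w-p));q=quat(d);s=p-gap*d
    if first:
        ctrl.reach([*s,.15],q); ctrl.move_straight([*s,Z],rate=.12)
    else: ctrl.move_straight([*s,Z],q,rate=.1)
    e=w-.032*d
    hit=ctrl.move_straight([*e,Z],rate=rate,f_stop=25)
    F=ctrl.read_force()
    ctrl.move_straight([*(e-.015*d),Z],rate=.1)
    r=find(w); print("t",round(ctrl.read_t(),1),"hit",hit,F.round(1),"want",w,"seen",r)
    return r
def up():
    t=ctrl.read_tcp_pos(); ctrl.move_straight([t[0],t[1],.15],rate=.2)
E
python3 - <<'E'
import p;from p import *
for s in(1,-1):
    p.SIGN=s
    for x,y in((.53,0),(.56,.22),(.455,-.25),(.51,.22),(.655,-.265),(.62,.21)):
        j=ctrl.solve_ik([x,y,.007],p.quat((0,1))); print(s,x,y,None if j is None else np.round(j,2))
E
```

```text
1 0.53 0 [ 0.02  0.72 -0.14  2.16  0.34  0.28 -0.41]
1 0.56 0.22 [-0.36  0.76 -0.13  2.    0.23  0.39 -0.67]
1 0.455 -0.25 [ 0.5   0.71 -0.11  2.19  0.29  0.26  0.13]
1 0.51 0.22 [-0.41  0.73 -0.11  2.11  0.23  0.31 -0.71]
1 0.655 -0.265 [ 0.41  0.84 -0.14  1.75  0.2   0.56  0.15]
1 0.62 0.21 [-0.28  0.8  -0.16  1.88  0.25  0.49 -0.63]
-1 0.53 0 [-0.34  0.76  0.36  2.18 -0.81  0.34 -2.44]
-1 0.56 0.22 [-0.8   0.83  0.51  2.02 -0.84  0.51 -2.8 ]
-1 0.455 -0.25 [ 0.2   0.74  0.3   2.2  -0.75  0.3  -1.99]
-1 0.51 0.22 [-0.68  0.75  0.26  2.12 -0.57  0.34 -3.08]
-1 0.655 -0.265 [ 0.02  0.9   0.48  1.77 -0.66  0.63 -2.25]
-1 0.62 0.21 [-0.74  0.88  0.53  1.9  -0.78  0.59 -2.83]
```

```bash
python3 - <<'E'
from p import *
ctrl.close()
r=push((.531,.044),(.545,.13),True)
if r is not None and np.hypot(*(r[0]-[.545,.13]))<.025: push(r[0],(.56,.25),False)
up(); cv2.imwrite("pics/a.png",ctrl.grab_frame("side")["img"][:,:,::-1])
print(ctrl.read_width(),ctrl.read_tcp_pos())
E
```

```text
t 6.2 hit False [-0.2  0.7 -1. ] want [0.545 0.13 ] seen (array([0.54445742, 0.13226632]), 245.0)
t 8.2 hit False [-0.2 -0.6 -0.1] want [0.56 0.25] seen (array([0.55934777, 0.24987244]), 240.0)
-9.385103914231524e-05 [0.55278981 0.20184096 0.14868831]
```

View pics/a.png

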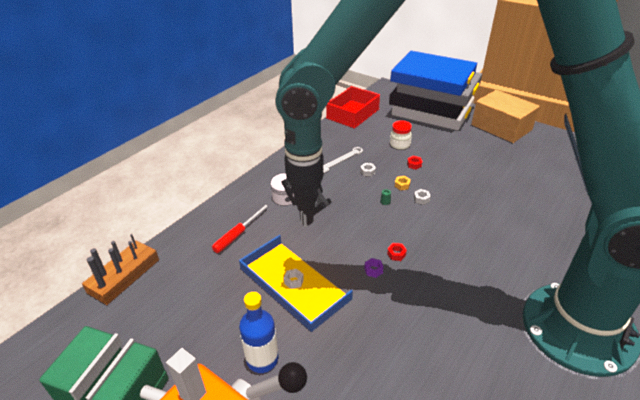

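The first nut now lies in the tray at (293,278), and nothing else has moved. Next come the nuts at (422,194) and (368,168).

```bash
python3 - <<'E'
from p import *
for p0,ws in(((.462,-.198),((.475,-.11),(.49,-.01),(.505,.09),(.508,.235))),((.652,-.216),((.645,-.12),(.638,0),(.628,.11),(.618,.23)))):
    r=find(np.array(p0)); print("start",r); first=True; ok=True
    for w in ws:
        if r is None or r[1]<80: ok=False;break
        r=push(r[0],w,first); first=False
        if r is None or np.hypot(*(r[0]-w))>.02: ok=False;break
    up()
    if not ok: print("STOP");break
else: ctrl.reach([.5,-.3,.3],quat((0,1)))
cv2.imwrite("pics/b.png",ctrl.grab_frame("side")["img"][:,:,::-1]);cv2.imwrite("pics/bt.png",ctrl.grab_frame("top")["img"][:,:,::-1])
E
```

```text
start (array([ 0.46017536, -0.19308442]), 199.5)
t 13.7 hit False [0.3 0.1 0.1] want [ 0.475 -0.11 ] seen (array([ 0.48494681, -0.11159125]), 166.0)
t 15.6 hit False [-0.3 -0.5 -0.1] want [ 0.49 -0.01] seen (array([ 0.47569239, -0.01012254]), 189.5)
t 17.7 hit False [-0.8  0.7 -0.8] want [0.505 0.09 ] seen (array([0.50625616, 0.09251636]), 223.0)
t 20.2 hit False [ 0.1 -0.8 -0. ] want [0.508 0.235] seen (array([0.54717134, 0.24186618]), 577.5)
STOP
```

View pics/b.png

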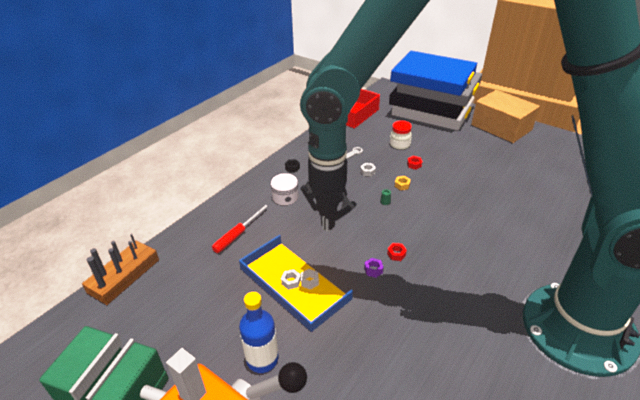

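Two nuts now lie in the tray at (291,278) and (310,279). They touch in the image, so they merged into one blob and tripped my check. I'll push the last nut.

```bash
python3 - <<'E'
from p import *
r=find(np.array((.652,-.216))); print("start",r); first=True
for w in ((.645,-.12),(.64,0),(.633,.11),(.63,.22)):
    r=push(r[0],w,first); first=False
    if r is None or np.hypot(*(r[0]-w))>.02: print("STOP");break
up()
ctrl.reach([.5,-.3,.3],quat((0,1)))
a=ctrl.grab_frame("side");t=ctrl.grab_frame("top")
for n,f in(("side",a),("top",t)):
  for k in("steel","yellow","green","red","purple"):
    for u,v,A,c in blobs(f,k):
      p=ray(f,(u,v),.018 if n=="top" else .013)
      if .35<p[0]<.85 and -.45<p[1]<.4 and (n=="side" or k!="steel"): print(n,k,round(u),round(v),A,p.round(3))
im=np.vstack([x["img"][130:330,180:480,::-1] for x in(a,t)]);cv2.imwrite("pics/c.png",cv2.resize(im,None,fx=1.5,fy=1.5))
print(ctrl.read_t())
E
```

```text
start (array([ 0.64941232, -0.21542266]), 172.5)
t 25.8 hit False [-0.4 -0.4  0.2] want [ 0.645 -0.12 ] seen (array([ 0.6614767 , -0.12197747]), 132.0)
t 28.1 hit False [ 0.8 -1.5 -0.4] want [0.64 0.  ] seen (array([ 0.62615865, -0.0022242 ]), 173.5)
t 30.2 hit False [ 1.  -0.4 -1. ] want [0.633 0.11 ] seen (array([0.65721059, 0.10295604]), 202.5)
STOP
side steel 300 278 581.5 [0.547 0.24 ]
side steel 300 226 225.0 [0.658 0.1  ]
side steel 255 214 97.5 [0.782 0.135]
side steel 284 188 735.0 [0.791 0.003]
side steel 338 159 457.5 [ 0.749 -0.203]
side steel 400 139 318.5 [ 0.651 -0.413]
side yellow 252 300 240.0 [0.592 0.352]
side yellow 296 281 3408.5 [0.548 0.252]
side yellow 402 180 89.0 [ 0.539 -0.222]
side green 386 196 97.0 [ 0.54  -0.132]
side red 397 251 250.0 [0.411 0.035]
side red 228 238 378.5 [0.777 0.241]
side red 415 162 150.5 [ 0.552 -0.324]
side purple 373 267 279.0 [0.429 0.112]
top yellow 403 235 140.5 [ 0.537 -0.214]
top yellow 257 233 2906.5 [0.555 0.247]
top green 375 236 33.5 [ 0.538 -0.126]
top red 325 277 126.0 [0.414 0.034]
top red 438 228 141.0 [ 0.556 -0.325]
top red 466 197 269.0 [ 0.655 -0.422]
top red 258 164 225.5 [0.777 0.24 ]
top purple 301 272 126.0 [0.432 0.11 ]
32.7333
```

View pics/c.png

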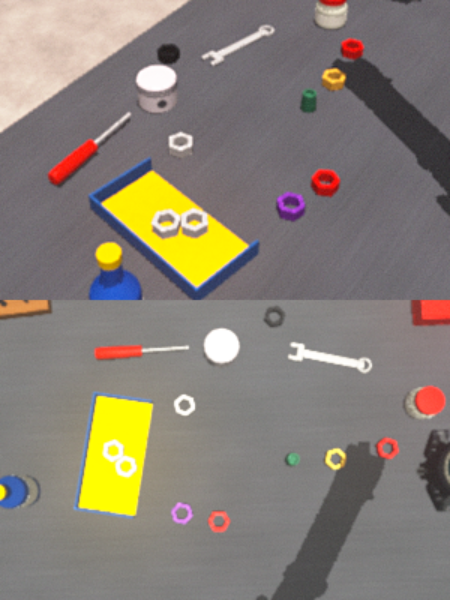

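The last nut stopped at (0.658, 0.100), off line towards the end of the side wall. Everything else is unmoved. I'll nudge it sideways, then push it in with short segments.

```bash
python3 - <<'E'
from p import *
r=push((.658,.1),(.624,.122),True); up()
if r is not None and r[0][0]<.64 and r[0][1]<.15:
    first=True
    for w in ((.622,.165),(.622,.215)):
        r=push(r[0],w,first); first=False
        if r is None or np.hypot(*(r[0]-w))>.02: print("STOP");break
    up()
ctrl.reach([.5,-.3,.3],quat((0,1)))
a=ctrl.grab_frame("side");t=ctrl.grab_frame("top")
for k in("steel","yellow","green"):
    for u,v,A,c in blobs(a,k):
      p=ray(a,(u,v),.013)
      if .35<p[0]<.85 and -.45<p[1]<.4: print(k,A,p.round(3))
im=np.vstack([x["img"][130:330,180:480,::-1] for x in(a,t)]);cv2.imwrite("pics/d.png",cv2.resize(im,None,fx=1.5,fy=1.5))
print(ctrl.read_t())
E
```

```text
t 36.8 hit False [ 0.4 -0.3  0.3] want [0.624 0.122] seen None
steel 577.0 [0.547 0.24 ]
steel 256.5 [0.626 0.128]
steel 99.0 [0.782 0.135]
steel 730.5 [0.791 0.003]
steel 456.0 [ 0.749 -0.203]
steel 314.5 [ 0.65  -0.412]
yellow 239.0 [0.592 0.352]
yellow 3408.5 [0.548 0.252]
yellow 89.0 [ 0.539 -0.221]
green 104.5 [ 0.539 -0.131]
39.3833
```

View pics/d.png

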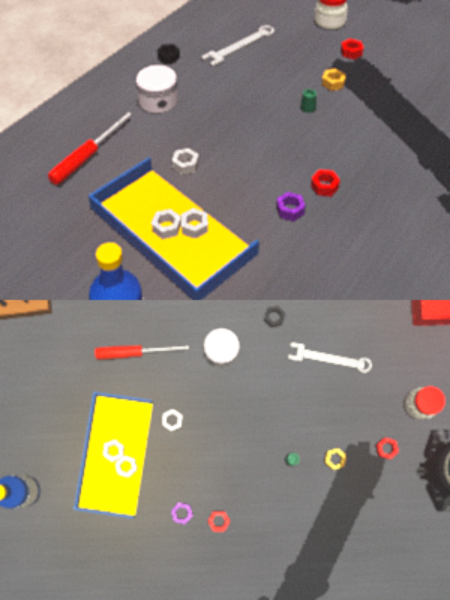

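The nut now lies at (0.626, 0.128), clear of the wall, so I can push it straight in.

```bash
python3 - <<'E'
from p import *
r=[np.array((.626,.128))]; first=True
for w in ((.624,.165),(.624,.225)):
    r=push(r[0],w,first); first=False
    if r is None or np.hypot(*(r[0]-w))>.025: print("STOP");break
up()
ctrl.reach([.5,-.3,.3],quat((0,1)))
a=ctrl.grab_frame("side");t=ctrl.grab_frame("top")
for k in("steel","yellow","green"):
    for u,v,A,c in blobs(a,k):
      p=ray(a,(u,v),.013)
      if .35<p[0]<.85 and -.45<p[1]<.4: print(k,A,p.round(3))
im=np.vstack([x["img"][130:330,180:480,::-1] for x in(a,t)]);cv2.imwrite("pics/e.png",cv2.resize(im,None,fx=1.5,fy=1.5))
print(ctrl.read_t())
E
```

```text
t 43.3 hit False [-1.1 -0.1  0.6] want [0.624 0.165] seen None
STOP
steel 580.0 [0.547 0.24 ]
steel 258.0 [0.62  0.167]
steel 99.5 [0.782 0.135]
steel 730.5 [0.792 0.003]
steel 449.5 [ 0.749 -0.204]
steel 318.5 [ 0.651 -0.413]
yellow 240.0 [0.592 0.352]
yellow 3413.0 [0.548 0.252]
yellow 87.0 [ 0.539 -0.222]
green 104.5 [ 0.539 -0.131]
45.9583
```

View pics/e.png

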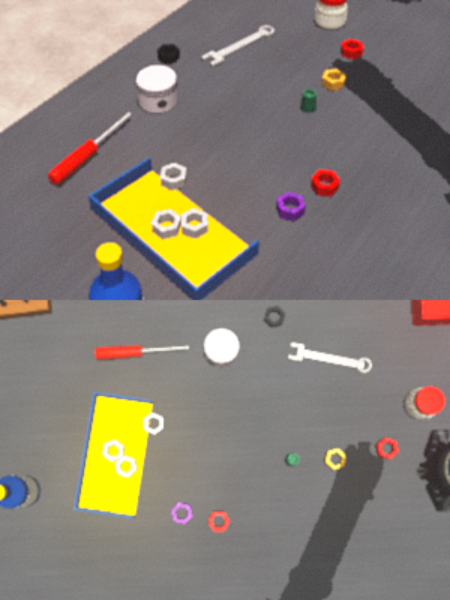

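The nut is on the mouth line at (0.62, 0.167). One more push should put it inside.

```bash
python3 - <<'E'
from p import *
push((.62,.167),(.63,.236),True)
up()
ctrl.reach([.5,-.3,.3],quat((0,1)))
a=ctrl.grab_frame("side");t=ctrl.grab_frame("top")
for k in("steel","yellow","green"):
    for u,v,A,c in blobs(a,k):
      p=ray(a,(u,v),.013)
      if .35<p[0]<.85 and -.45<p[1]<.4: print(k,A,p.round(3))
im=np.vstack([x["img"][130:330,180:480,::-1] for x in(a,t)]);cv2.imwrite("pics/g.png",cv2.resize(im,None,fx=1.5,fy=1.5))
print(ctrl.read_t())
E
```

```text
t 50.3 hit False [ 0.  -0.7  0.4] want [0.63  0.236] seen (array([0.63199415, 0.23787778]), 209.5)
steel 577.5 [0.547 0.24 ]
steel 218.0 [0.633 0.236]
steel 96.0 [0.782 0.135]
steel 734.0 [0.791 0.003]
steel 447.5 [ 0.749 -0.203]
steel 316.0 [ 0.651 -0.413]
yellow 239.5 [0.592 0.352]
yellow 3407.5 [0.548 0.252]
yellow 88.0 [ 0.539 -0.222]
green 106.0 [ 0.539 -0.13 ]
53.1833
```

View pics/g.png

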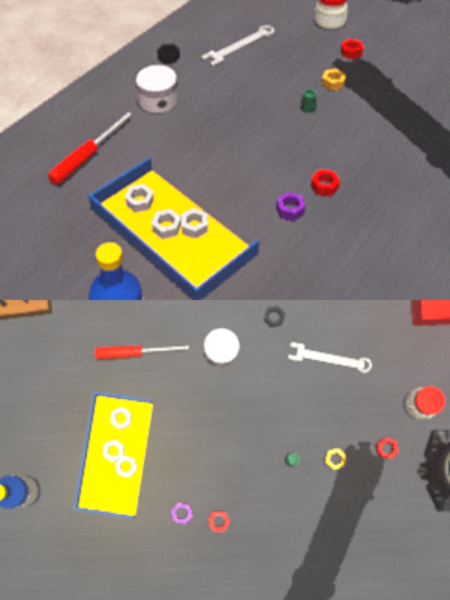

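All three steel nuts lie flat and well inside the tray, and the rest of the bench is unmoved.

```bash
python3 -c "
from plant import ctrl
print(ctrl.close_job())"
```

```text
the job is handed in; nothing more can be done
None
```

All three steel nuts were pushed flat into the tray, with nothing else seen to move in the final camera views, and the job was handed in just after 53 s of the 72 s; it returned no verdict.

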